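# Refit the polishing head of the disc cleaner

### The arm

A 6-joint arm with a two-finger parallel gripper is mounted at the origin on a cart in front of the work surface, level with it; the furniture and walls round the work are solid. World frame = base frame: x ahead of the robot, y to its left, z up, the work surface at z = 0. Lengths are in m, angles in rad, forces in N, time in s.
With the tool pointing down it reaches from about 0.35 to 0.975 m from the base axis. Payload 4.9 kg.
Tool frame: the origin (TCP) lies midway between the tips of the shut fingers; the grasp point (between the pads) lies 19 mm behind it; z points along the fingers, y is the line along which they close (so a half turn about z gives the same grasp; the last joint's range is limited). The gripper opens to 85 mm and grips with 20 to 120 N. Pads are 22 mm wide; open, the fingers measure 114 mm over their backs; the gripper's body (76 mm by 85 mm) begins 54 mm behind the grasp point. The pads swing forward as they close: fully open they stand 13 mm farther back than shut.
Start: joints at [-1.233, 0.053, 1.613, -0, 1.476, -0.119], TCP at [0.276, -0.561, 0.231] pointing down, gripper open.
Joint ranges: [-3.01, 3.01], [-1.01, 2.22], [0.06, 2.58], [-1.02, 4.17], [0.09, 2.62], [-3.14, 3.14]. Speed limits (rad/s): [2.57, 2.57, 3.14, 3.14, 3.14, 3.14].

### API

Orientations are given as a rotation vector (axis times angle).
In Python, from station import ctrl, optics, job gives the robot as it stands.
- The arm moves only by the shell command python3 -m jog 'ROWS' [OPENING] [FORCE]. ROWS is JSON, a list of rows, each a list of 2 entries, a list of its own where there are three numbers: the shift along the tool's x, y, z in m, then the turn, a rotation vector about the tool's x, y, z in rad. A call has 1 to 5 rows; each row is the pose to reach, as a shift and turn from the pose commanded when the call began, along the tool's axes at that moment; what a row does not reach only later rows make up. A row lasts 1/10 s, in which the tool goes at most 50 mm and 8.59 degrees, less where a joint would pass 70% of its speed; a pose out of reach is approached as far as the arm can. A call with a gripper value outside its range is refused whole. OPENING is the opening, from 0 (shut) to 1 (fully open), set as the call begins (- or left out, the last holds). The fingers move at their own pace and stop on an object; FORCE is the grip in N (left out, the last holds). Time passes only in rows, so rows that repeat a pose let the fingers close. It gives the time, the measured TCP pose, the force, the opening and the grip force at its end, in the units of the state.
- ctrl.get_obs(): the state, without advancing time (a new reading comes with each control period).
- optics.get_image(name): name is "scene" or "top"; returns a dict with "image" (480x640x3 uint8, blue, green, red), "fx", "fy", "cx", "cy" (pixels), "D" ([k1, k2, p1, p2, k3] as OpenCV has them; the pictures are not rectified), "rvec" (rotation vector, rad) and "tvec" (3), from world to camera coordinates, as OpenCV has them. Camera axes: x right, y down, z forward; pixel columns grow to the right and rows downward; lengths in m; the calibration is good to about 2 mm. A picture is of the moment at which its call begins. There is no depth.
- job.finish_job(): hands the job in; it is judged then, once.
The state is a dict: "t": time; "q": joint angles; "dq": joint speeds; "effort": joint torques, N m; "tool_pos": TCP position; "tool_rot": TCP orientation; "contact_force": force on the tool from outside, world axes, zero at the start; "wrist_torque": the same for the moment, N m; "opening": finger opening in m; "grip_force": force on a finger pad.
Only numpy, scipy, OpenCV 4.12 (cv2) and the standard library are available. Lean on these libraries where they do the work, as an engineer would, in place of code of your own. Each camera call takes 0.05 s, during which the arm holds its last target. There are 200 camera calls.

### The job

Refit the loose blue polishing head in the grey disc cleaner: lower it upright onto the pad in the well with its two side pins going down through the two gaps of the metal collar, then twist it clockwise until the collar's ramps have drawn it hand-tight. Feel for it and do not press or turn it hard: stop as soon as it is firmly tight, then let go, and leave the other things on the counter as they are.

Things in the scene. Friction and masses are not known exactly. Their poses are not given: they have to be found in the camera images.
- head: loose polishing head, 0.22 kg, standing upright; origin at the centre of its underside, z up. Blue drum of 60 mm diameter, 36 mm high, lower edge bevelled 4 mm; grip bar on top. A half turn of the head makes no difference. Yellow dashes on the drum beyond the bar's ends mark the pins.
- head_bar (a point): centre of the head's grip bar, on its axis 58 mm above its underside. The bar is 52 mm long (along the head's y) x 16 mm thick (along x) and stands from 36 to 72 mm above the underside; pinched across its 52 mm ends it can be twisted firmly.
- head_pin (a point): tip of the head's +y pin. Two round steel pins of 6 mm diameter stick out of the drum at +y and -y, in line with the bar; axis 12 mm above the underside, tips 38.5 mm from the head's axis.
- cleaner: disc cleaner, fixed, grey housing 180 (x) x 160 (y) x 50 mm high, origin at the centre of its underside on the counter, z up; the round well is centred on its z axis.
- seat: the sprung rubber pad in the bottom of the well (with its mount), 40 mm across; origin on the well's axis at the pad's top when unloaded, 30 mm above the counter. The head's underside comes to rest here. The pad yields about 1 mm per 12 N, up to 6 mm; more than 35 N on it is too hard.
- collar: bayonet collar round the well: dark flange, fixed to the cleaner, and the metal ring in it; origin on the well's axis 30 mm above the counter (same point as seat), z up. The ring's bore is 64 mm, its top 26 mm above the origin. The ring is set up to 1.8 mm higher or lower from start to start; this reading does not show it.
- collar_gap (a point): middle of the +y gap in the ring's top, 36.5 mm from the axis, 26 mm above the collar's origin. Two gaps 13 mm wide, at the collar's +y and -y, marked by yellow dashes on the flange, let the pins down to the seated height, where there is room for the pins out to 41 mm from the axis; turning anticlockwise from the gaps is blocked.
- collar_ramp (a point): middle of one ramp. Clockwise seen from above, the pins run under ramps that fall 0.11 mm per degree, begin 11 degrees past the gap and end in a block at about 75 degrees past it. With the ring height, pins touch them at about 20 to 53 degrees and are hand-tight about 12 degrees later. The head sinks about 1.35 mm as it is drawn tight; the hand must sink with it or it overloads the ramps.
- collar_tight (a point): collar axis at ring height. Hand-tight: the pins bear on the ramps with about 14 N (8 to 22 N is good, over 30 N at any time is too hard), which, with the hand neither pressing nor lifting, is when the head has been drawn about 1.35 mm down from where it just rested on the pad. The first touch of the ramps is felt as a downward pull on the hand. It holds by friction when let go.
- call_bell: chrome desk bell, 82 mm across, 62 mm high, bystander; origin at the centre of its underside
- bottle_1: pump bottle, 192 mm high, bystander; origin at the centre of its underside
- disc_case_2: green disc case lying flat, 190 x 135 x 15 mm, bystander; origin at the centre of its underside
- clip_tin: round tin of clips, 72 mm across, 26 mm high, bystander; origin at the centre of its underside
Not all that is in view belongs to the job. Of the things like the head, leave any that is pink or red; of the rest the smaller one is meant.

How it is judged:
On the way:
1. the head is down on the pad, upright and central, its pins below the ring's gaps (z of head in the frame of seat below 0.0015 m and horizontal distance between head and seat below 0.004 m and angle between head's own z axis and vertical below 0.07 rad), for 0.1 s.
At the end, for the whole second after the job is handed in: the head is let go, at rest and upright (within 0.05 rad), its axis within 4 mm of the well's, drawn down onto the sprung pad, with its pins bearing on the collar's ramps with 8 to 22 N (contact force between head and collar between 8 and 22 N and z of head in the frame of seat below 0.0005 m and horizontal distance between head and seat below 0.004 m and angle between head's own z axis and vertical below 0.05 rad and linear speed of head below 0.01 m/s); the robot touches nothing.
It fails at once if the head's pins or drum press on the collar with more than 30 N (contact force between head and collar above 30 N).
It fails at once if the head is pressed on the sprung pad with more than 35 N (contact force between head and seat above 35 N).
It fails at once if a bystander is moved by more than 30 mm (distance of any of call_bell, bottle_1, disc_case_2, clip_tin from where it was at the start of the episode above 0.03 m).
It also fails if it takes over 66 s, if anything falls off the work surface, if the arm or the gripper's body presses on something with over 40 N, if the wrist force passes 120 N, or if a joint passes its speed limit or range.

## Working session

There is one attempt and no reset: what is moved stays moved. The work goes in short steps, Python scripts to look and compute and a shell command to move; the robot and the scene stay as the last step left them, time stands still between calls to the robot, and variables do not carry over. Pictures are saved under pics/ and viewed, at most 10 in all, crops included, and the job is handed in when it is done.

```bash
mkdir -p pics; ls; python3 - <<'E'
from station import ctrl, optics, job
import cv2
for n in("scene","top"):
    d=optics.get_image(n); cv2.imwrite(f"pics/{n}0.png",d["image"])
    print(n,{k:v for k,v in d.items() if k!="image"})
print(ctrl.get_obs())
E
```

```text
pics
scene {'fx': 576.514315667179, 'fy': 576.514315667179, 'cx': 322.82305401164496, 'cy': 240.08196518991082, 'D': array([-0.17808557,  0.        ,  0.        ,  0.        ,  0.        ]), 'rvec': array([ 0.56310182, -2.42856669,  1.52162583]), 'tvec': array([0.43239255, 0.14226736, 1.42418626])}
top {'fx': 476.9709863494188, 'fy': 476.9709863494188, 'cx': 321.23058973669464, 'cy': 246.41024598187255, 'D': array([-0.12538718,  0.        ,  0.        ,  0.        ,  0.        ]), 'rvec': array([ 2.12524975, -2.15157842,  0.14995682]), 'tvec': array([0.07983053, 0.44098961, 1.2659353 ])}
{'t': 0.1, 'q': array([-1.23299132e+00,  5.33155503e-02,  1.61416293e+00, -3.17127025e-05,
        1.47598255e+00, -1.18995962e-01]), 'dq': array([ 0.00085184, -0.00166575, -0.0041047 ,  0.00192335,  0.00026448,
        0.00039737]), 'effort': array([-9.43348714e-04, -3.94901955e+01, -3.71362531e+01, -2.04887519e-04,
        3.93845068e-03, -2.52885252e-05]), 'tool_pos': array([ 0.2754815 , -0.56038571,  0.2301669 ]), 'tool_rot': array([-3.05819815e+00, -7.10903796e-01,  3.69516785e-04]), 'contact_force': array([1.09522029, 0.01777718, 0.60061577]), 'wrist_torque': array([-0.01911368, -0.01692743,  0.00529087]), 'grip_force': 0.0, 'opening': 0.08538519867473253}
```

View pics/top0.png

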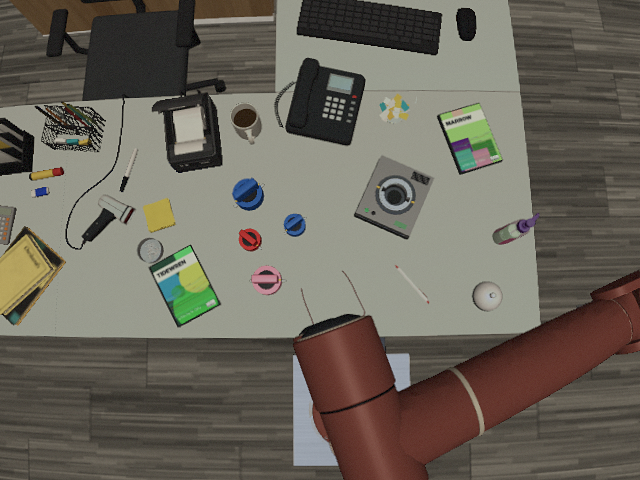

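View pics/scene0.png

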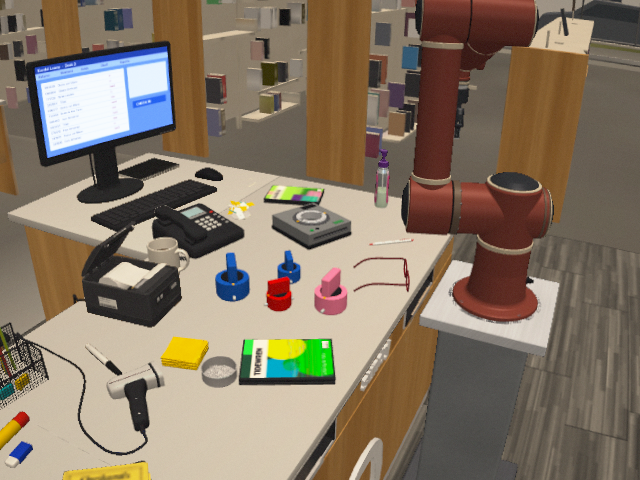

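The top view shows the small blue head at (294,224), a bigger blue decoy at (248,194), and the cleaner's well at (397,195). Next I'll take closer crops and first rays.

```bash
cat >h.py <<'E'
import numpy as np,cv2
from station import ctrl,optics
def ray(d,uv):
    K=np.array([[d["fx"],0,d["cx"]],[0,d["fy"],d["cy"]],[0,0,1]])
    p=cv2.undistortPoints(np.array([[uv]],float),K,d["D"])[0,0]
    R=cv2.Rodrigues(d["rvec"])[0]
    return -R.T@d["tvec"], R.T@np.array([p[0],p[1],1])
def onz(d,uv,z):
    c,r=ray(d,uv); return (c+r*(z-c[2])/r[2])[:2]
def proj(d,P):
    K=np.array([[d["fx"],0,d["cx"]],[0,d["fy"],d["cy"]],[0,0,1]])
    return cv2.projectPoints(np.array([P],float),d["rvec"],d["tvec"],K,d["D"])[0].reshape(2)
def crop(im,x,y,w,h,s): return cv2.resize(im[y:y+h,x:x+w],None,fx=s,fy=s,interpolation=cv2.INTER_CUBIC)
E
python3 - <<'E'
from h import *
d=optics.get_image("top"); s=optics.get_image("scene")
a=crop(d["image"],274,204,40,40,7.5); b=crop(d["image"],350,150,90,90,300/90*1.0)
c=crop(s["image"],264,240,50,50,6); e=crop(s["image"],265,195,95,60,300/60*.95)
can=np.zeros((600,800,3),np.uint8)
for im,x,y in((a,0,0),(b,310,0),(c,0,300),(e,310,302)):
    im=im[:600-y,:800-x]; can[y:y+im.shape[0],x:x+im.shape[1]]=im
cv2.imwrite("pics/c1.png",can)
print(onz(d,(294,224),.06),onz(d,(397,195),.056),onz(d,(248,194),.06))
for n,D in(("t",d),("s",s)):
    hsv=cv2.cvtColor(D["image"],cv2.COLOR_BGR2HSV)
    m=cv2.inRange(hsv,(100,120,50),(125,255,255))
    k,l,st,ce=cv2.connectedComponentsWithStats(m)
    for i in range(1,k):
        if st[i,4]>60: print(n,st[i],ce[i])
    y=cv2.inRange(hsv,(20,120,120),(35,255,255))
    k,l,st,ce=cv2.connectedComponentsWithStats(y)
    box=(270,200,440,245) if n=="t" else (264,195,360,290)
    box=(270,150,440,245) if n=="t" else box
    for i in range(1,k):
        u,v=ce[i]
        if box[0]<u<box[2] and box[1]<v<box[3]: print(n,"yel",st[i,4],ce[i])
E
```

```text
[0.49991447 0.14673616] [ 0.57775168 -0.13426496] [0.58535688 0.27250116]
t [233 179  30  31 643] [247.60031104 193.71384137]
t [ 35 187  12  10  82] [ 40.62195122 191.36585366]
t [284 214  21  22 319] [294.06896552 224.2507837 ]
t yel 6 [378.  186.5]
t yel 6 [412.  201.5]
t yel 1 [286. 230.]
s [ 34  46 134  29 898] [101.02672606  58.81848552]
s [402  47  16  22 293] [409.36177474  57.48464164]
s [  35   57  138  101 2831] [121.28152596 110.60226069]
s [278 251  22  32 387] [289.06718346 268.08010336]
s [216 253  33  48 956] [231.98012552 281.28451883]
s [  9 442  24  21 253] [ 21.29644269 450.95652174]
s yel 2 [297.5 221. ]
```

View pics/c1.png

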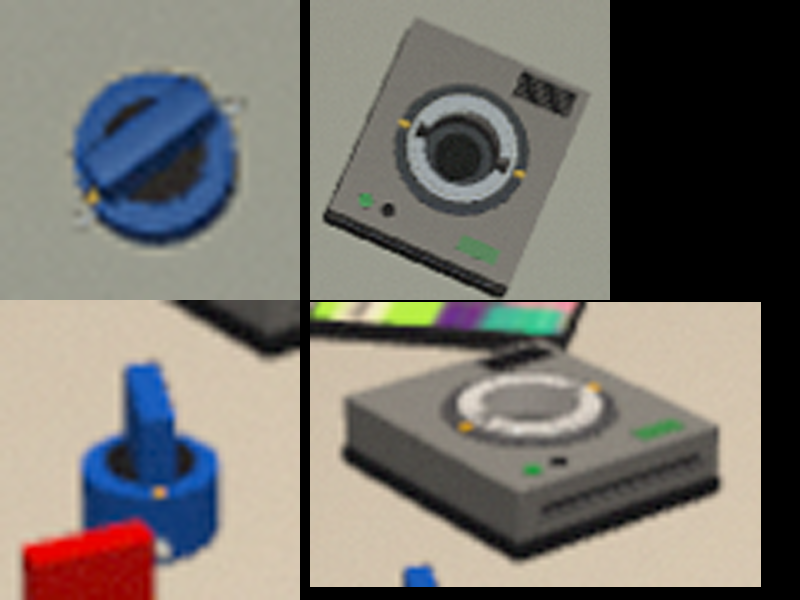

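```bash
python3 - <<'E'
from h import *
d=optics.get_image("top");s=optics.get_image("scene")
pa,pb=onz(d,(305.3,217.7),.012),onz(d,(284.7,233.1),.012)
print("pins",pa,pb,np.linalg.norm(pa-pb),"mid",(pa+pb)/2,"ang",np.degrees(np.arctan2(*(pa-pb)[::-1])))
# drum top rim & bar ends centre in top view; bar ends: crop (88,160)-(205,95)
e1,e2=onz(d,(274+97/7.5,204+175/7.5),.072),onz(d,(274+205/7.5,204+98/7.5),.072)
print("bar",(e1+e2)/2,np.linalg.norm(e1-e2),np.degrees(np.arctan2(*(e2-e1)[::-1])))
g1,g2=onz(d,(378,186.5),.052),onz(d,(412,201.5),.052)
print("gap",g1,g2,np.linalg.norm(g1-g2),(g1+g2)/2,"ang",np.degrees(np.arctan2(*(g1-g2)[::-1])))
h1,h2=onz(s,(265+155/4.75,195+125/4.75),.052),onz(s,(265+284/4.75,195+85/4.75),.052)
print("gap scene",h1,h2,np.linalg.norm(h1-h2),(h1+h2)/2,np.degrees(np.arctan2(*(h1-h2)[::-1])))
# ring bore by dark/bright: outer flange ellipse
for z in (.012,):
    p=(264+160/6,240+(492-300)/6); print("scene dash",onz(s,p,.036), "pin",onz(s,(264+162/6,240+(548-300)/6),.012))
# blue silhouette centroid
print("blue c top",onz(d,(294.07,224.25),.035))
o=ctrl.get_obs();print(o["tool_pos"],o["q"])
E
```

```text
pins [0.5270772  0.11825698] [0.48408214 0.17598622] 0.07198083202717498 mid [0.50557967 0.1471216 ] ang -53.322329728446384
bar [0.50241562 0.1455387 ] 0.04726777271905049 -54.60597622102543
gap [ 0.60340447 -0.0834958 ] [ 0.56008839 -0.17540596] 0.10160590799908173 [ 0.58174643 -0.12945088] ang 64.76609767871872
gap scene [ 0.59812132 -0.07546946] [ 0.55412709 -0.16871714] 0.10310491267905326 [ 0.57612421 -0.1220933 ] 64.74207646981074
scene dash [0.48547109 0.17617768] pin [0.48234323 0.18067221]
blue c top [0.50423311 0.14822604]
[ 0.27561265 -0.56070135  0.23088083] [-1.23298248e+00  5.29297926e-02  1.61336855e+00  1.73391702e-05
  1.47600098e+00 -1.18976293e-01]
```

```bash
cat >>h.py <<'E'
def tri(d,u,s,v):
    A=np.zeros((3,3));b=np.zeros(3);L=[]
    for D,x in((d,u),(s,v)):
        c,r=ray(D,x);r/=np.linalg.norm(r);P=np.eye(3)-np.outer(r,r);A+=P;b+=P@c;L.append((P,c))
    X=np.linalg.solve(A,b);return X,[np.linalg.norm(P@(X-c)) for P,c in L]
def yel(D,box,lo=(12,100,110),hi=(38,255,255)):
    hsv=cv2.cvtColor(D["image"],cv2.COLOR_BGR2HSV);m=cv2.inRange(hsv,lo,hi)
    k,l,st,ce=cv2.connectedComponentsWithStats(m)
    return [(tuple(ce[i].round(2)),int(st[i,4])) for i in range(1,k) if box[0]<ce[i][0]<box[2] and box[1]<ce[i][1]<box[3]]
E
python3 - <<'E'
from h import *
d=optics.get_image("top");s=optics.get_image("scene")
print("cam",ray(d,(320,240))[0],ray(s,(320,240))[0])
print(yel(d,(270,150,440,245)),yel(s,(264,195,360,290)))
g=[((378,186.5),(265+155/4.75,195+125/4.75)),((412,201.5),(265+284/4.75,195+85/4.75))]
for a,b in g: print(tri(d,a,s,b))
print("dash head",tri(d,(286.4,230.4),s,(264+160/6,240+192/6)))
E
```

```text
cam [0.24716145 0.06212751 1.31851748] [-0.12316646  1.28954508  0.74660117]
[((np.float64(378.0), np.float64(186.5)), 6), ((np.float64(412.56), np.float64(201.67)), 9), ((np.float64(285.67), np.float64(229.67)), 3)] [((np.float64(269.0), np.float64(198.0)), 1), ((np.float64(324.5), np.float64(212.5)), 4), ((np.float64(297.0), np.float64(220.71)), 7), ((np.float64(290.0), np.float64(271.5)), 2)]
(array([ 0.60379445, -0.08432396,  0.04751554]), [np.float64(0.0009038588499482852), np.float64(0.0009038588499482493)])
(array([ 0.55950545, -0.17661837,  0.04822819]), [np.float64(0.0015743382356184325), np.float64(0.001574338235618387)])
dash head (array([0.48841534, 0.16976817, 0.0319265 ]), [np.float64(0.0005045431715159966), np.float64(0.0005045431715159366)])
```

```bash
cat >>h.py <<'E'
from scipy.spatial.transform import Rotation as Ro
def go(x,y,z,yaw=None):
    "shift and turn in present tool axes to reach world x,y,z, tool straight down with tool y at yaw deg (mod 360)"
    o=ctrl.get_obs();R=Ro.from_rotvec(o["tool_rot"])
    sh=R.inv().apply(np.array([x,y,z])-o["tool_pos"])
    ya=np.degrees(np.arctan2(*R.as_matrix()[[1,0],1]))
    print("at",o["tool_pos"].round(4),"yaw",ya.round(2),"shift",sh.round(4),"t",round(o["t"],2),"q6",o["q"][5].round(3))
    if yaw is not None:
        a=np.radians(yaw);ey=np.array([np.cos(a),np.sin(a),0]);ez=np.array([0,0,-1.]);ex=np.cross(ey,ez)
        print("turn",(R.inv()*Ro.from_matrix(np.c_[ex,ey,ez])).as_rotvec().round(4))
    print("F",o["contact_force"].round(2),"T",o["wrist_torque"].round(3),"open",o["opening"].round(4),"grip",o["grip_force"])
E
python3 -m jog '[[[0.034,-0.036,0],[0,0,-0.14]],[[0.068,-0.072,0],[0,0,-0.28]],[[0.102,-0.108,0],[0,0,-0.42]],[[0.136,-0.144,0],[0,0,-0.56]],[[0.17,-0.18,0],[0,0,-0.7]]]' 1
python3 -c "
from h import *
go(.504,.147,.23,126)"
```

```text
t: 0.9
tool_pos: [0.349, -0.3226, 0.2314]
tool_rot: [2.626, 1.724, 0.0]
contact_force: [0.9, 0.7, -0.1]
opening: 0.0852
grip_force: 0.0
at [ 0.349  -0.3226  0.2314] yaw -23.43 shift [ 0.4925 -0.0446  0.0013] t 0.9 q6 -0.494
turn [ 1.0000e-04  7.0000e-04 -2.6081e+00]Traceback (most recent call last):
  File "<string>", line 3, in <module>
    go(.504,.147,.23,126)
    ~~^^^^^^^^^^^^^^^^^^^
  File "h.py", line 33, in go
    print("F",o["contact_force"].round(2),"T",o["wrist_torque"].round(3),"open",o["opening"].round(4),"grip",o["grip_force"])
                                                                                ^^^^^^^^^^^^^^^^^^
AttributeError: 'float' object has no attribute 'round'
```

```bash
sed -i 's/o\["opening"\].round(4)/round(float(o["opening"]),4)/' h.py
python3 -m jog '[[[0.049,-0.004,0],[0,0,-0.148]],[[0.098,-0.009,0],[0,0,-0.296]],[[0.147,-0.013,0],[0,0,-0.444]],[[0.196,-0.018,0],[0,0,-0.592]],[[0.245,-0.022,0],[0,0,-0.74]]]' >/dev/null
python3 -c "
from h import *
go(.504,.147,.23,126)"
```

```text
at [ 0.4275 -0.0893  0.2318] yaw 19.01 shift [0.1985 0.1493 0.0017] t 1.4 q6 -0.708
turn [-2.0000e-04  1.8000e-03 -1.8673e+00]
F [ 0.38 -0.3   0.7 ] T [-0.033  0.078 -0.028] open 0.0853 grip 0.0
```

```bash

python3 -m jog '[[[0.039,0.03,0],[0,0,-0.148]],[[0.08,0.06,0],[0,0,-0.296]],[[0.12,0.09,0],[0,0,-0.444]],[[0.16,0.12,0],[0,0,-0.592]],[[0.198,0.149,0],[0,0,-0.74]]]' >/dev/null
python3 -m jog '[[[0,0,0],[0,0,-0.148]],[[0,0,0],[0,0,-0.296]],[[0,0,0],[0,0,-0.444]],[[0,0,0],[0,0,-0.592]],[[0,0,0],[0,0,-0.74]]]' >/dev/null
python3 -m jog '[[[0,0,0.01],[0,0,-0.148]],[[0,0,0.03],[0,0,-0.296]],[[0,0,0.05],[0,0,-0.387]],[[0,0,0.07],[0,0,-0.387]],[[0,0,0.08],[0,0,-0.387]]]' >/dev/null
python3 - <<'E'
from h import *
go(.504,.147,.04,126)
d=optics.get_image("top");s=optics.get_image("scene")
can=np.hstack([crop(d["image"],259,184,70,80,5.7),crop(s["image"],244,210,70,80,5.7)])
cv2.imwrite("pics/p1.png",can)
E
```

```text
at [0.5039 0.1439 0.1493] yaw 125.64 shift [-0.0021  0.0023  0.1093] t 2.9 q6 -2.057
turn [ 0.0014 -0.0025 -0.0062]
F [-0.35  0.17 -0.16] T [-0.043  0.069 -0.013] open 0.0854 grip 0.0
```

View pics/p1.png

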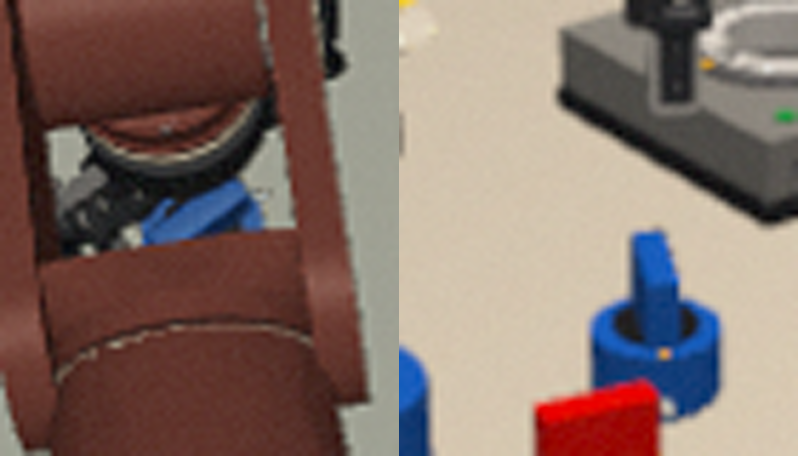

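The scene view shows the gripper above the head, well clear of the red one. The top view is mostly hidden by the arm. I'll descend.

```bash

python3 -m jog '[[[-0.001,0.001,0.03],[0,0,0]],[[-0.002,0.0023,0.06],[0,0,-0.006]],[[-0.002,0.0023,0.085],[0,0,-0.006]],[[-0.002,0.0023,0.1],[0,0,-0.006]],[[-0.002,0.0023,0.107],[0,0,-0.006]]]'
python3 - <<'E'
from h import *
go(.504,.147,.042,126)
s=optics.get_image("scene")
cv2.imwrite("pics/p2.png",crop(s["image"],244,220,80,80,7))
E
```

```text
t: 3.5
tool_pos: [0.5052, 0.1471, 0.0437]
tool_rot: [0.97, -2.987, -0.0]
contact_force: [-0.6, -0.2, 0.9]
opening: 0.0851
grip_force: 0.0
at [0.5052 0.1471 0.0437] yaw 125.99 shift [0.001  0.0006 0.0017] t 3.5 q6 -2.057
turn [ 0.0004 -0.0008 -0.0002]
F [-0.59 -0.25  0.89] T [-0.031  0.008 -0.003] open 0.0851 grip 0.0
```

View pics/p2.png

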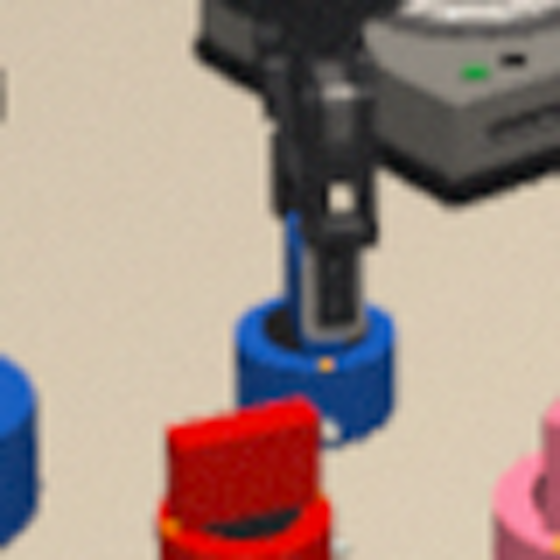

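The fingers straddle the bar, centred to within about 1 mm. Time to close.

```bash

python3 -m jog '[[[0,0,0.001],[0,0,0]],[[0,0,0.001],[0,0,0]],[[0,0,0.001],[0,0,0]],[[0,0,0.001],[0,0,0]],[[0,0,0.001],[0,0,0]]]' 0.45 70
python3 -m jog '[[[0,0,0],[0,0,0]],[[0,0,0],[0,0,0]],[[0,0,0],[0,0,0]]]'
python3 - <<'E'
from h import *
go(.504,.147,.2,126)
E
```

```text
t: 4.05
tool_pos: [0.5069, 0.1475, 0.0453]
tool_rot: [-0.97, 2.984, -0.001]
contact_force: [-0.4, 0.9, 6.6]
opening: 0.051
grip_force: 73.7
t: 4.35
tool_pos: [0.5069, 0.1475, 0.0452]
tool_rot: [-0.97, 2.984, -0.001]
contact_force: [-0.4, 1.8, 7.4]
opening: 0.0506
grip_force: 73.7
at [0.5069 0.1475 0.0452] yaw 126.0 shift [ 0.0021  0.0011 -0.1548] t 4.35 q6 -2.057
turn [-0.0015  0.0033 -0.    ]
F [-0.4   1.78  7.43] T [ 0.093  0.024 -0.016] open 0.0506 grip 73.6536169052124
```

```bash

python3 -m jog '[[[0,0,-0.01],[0,0,0]],[[0,0,-0.04],[0,0,0]],[[0,0,-0.075],[0,0,0]],[[0,0,-0.1],[0,0,0]],[[0,0,-0.1],[0,0,0]]]'
python3 - <<'E'
from h import *
go(.5815,-.130,.145,64.75)
s=optics.get_image("scene")
E
```

```text
t: 4.85
tool_pos: [0.5078, 0.1474, 0.1479]
tool_rot: [-0.968, 2.98, -0.002]
contact_force: [0.4, 0.5, -1.6]
opening: 0.0503
grip_force: 73.5
at [0.5078 0.1474 0.1479] yaw 125.99 shift [ 0.1034 -0.2677  0.0032] t 4.85 q6 -2.057
turn [2.0000e-04 8.5000e-03 1.0689e+00]
F [ 0.35  0.47 -1.62] T [-0.017 -0.035  0.021] open 0.0503 grip 73.51309418678284
```

```bash

python3 -m jog '[[[0.012,-0.03,0],[0,0,0.145]],[[0.029,-0.075,0],[0,0,0.29]],[[0.047,-0.12,0],[0,0,0.435]],[[0.064,-0.165,0],[0,0,0.58]],[[0.081,-0.21,0],[0,0,0.725]]]' >/dev/null
python3 - <<'E'
from h import *
go(.5815,-.130,.145,64.75)
E
```

```text
at [ 0.5615 -0.0719  0.1401] yaw 84.11 shift [-0.0258 -0.0558 -0.005 ] t 5.4 q6 -1.727
turn [-0.     -0.0048  0.3379]
F [ 0.49 -0.13 -1.67] T [ 0.013 -0.055  0.044] open 0.0507 grip 73.63500237464905
```

```bash

python3 -m jog '[[[-0.012,-0.026,0],[0,0,0.145]],[[-0.023,-0.05,0],[0,0,0.29]],[[-0.026,-0.056,0],[0,0,0.338]],[[-0.026,-0.056,0],[0,0,0.338]],[[-0.026,-0.056,0],[0,0,0.338]]]' >/dev/null
python3 - <<'E'
from h import *
go(.5815,-.130,.105,64.75)
s=optics.get_image("scene");d=optics.get_image("top")
can=np.hstack([crop(d["image"],350,150,90,100,4.4),crop(s["image"],265,160,90,100,4.4)])
cv2.imwrite("pics/p3.png",can)
E
```

```text
at [ 0.5822 -0.128   0.1409] yaw 65.14 shift [-0.0003 -0.0021  0.0359] t 5.9 q6 -1.478
turn [-0.0002 -0.0042  0.0069]
F [-0.49  0.6  -2.18] T [0.022 0.005 0.037] open 0.0504 grip 73.73327851295471
```

View pics/p3.png

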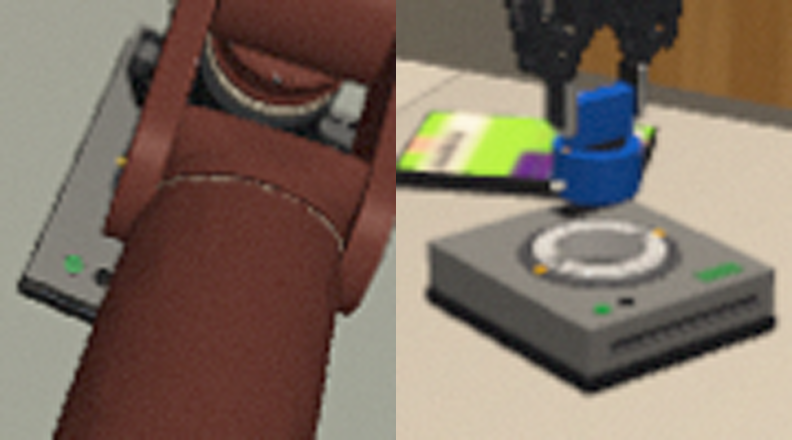

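```bash
python3 - <<'E'
from h import *
s=optics.get_image("scene");o=ctrl.get_obs();T=o["tool_pos"];zb=T[2]-.045
c=s["image"];cv2.imwrite("pics/s_full.png",c)
g=[q[0] for q in yel(s,(290,205,335,225))];print("gap dash px",g)
m=np.mean([onz(s,p,.051) for p in g],0);print("well by scene",m)
# drum: blue mask rows
hsv=cv2.cvtColor(c,cv2.COLOR_BGR2HSV);M=cv2.inRange(hsv,(100,110,40),(125,255,255))
for r in range(178,210):
    x=np.flatnonzero(M[r,285:345])
    if len(x): print(r,285+x[0],285+x[-1],end=" | ")
# predicted drum silhouette
th=np.linspace(0,6.283,180)
for rad,h in((.030,.036),(.030,.004),(.026,0)):
    P=np.array([proj(s,(T[0]+rad*np.cos(t),T[1]+rad*np.sin(t),zb+h)) for t in th])
    print("\npred",h,P.min(0).round(1),P.max(0).round(1))
a=np.radians(65.14)
for k in(1,-1):print("pin",proj(s,(T[0]+k*.037*np.cos(a),T[1]+k*.037*np.sin(a),zb+.012)))
print(T)
E
```

```text
gap dash px [(np.float64(324.5), np.float64(212.5)), (np.float64(297.0), np.float64(220.71))]
well by scene [ 0.58000784 -0.12678267]
178 315 318 | 179 312 318 | 180 308 319 | 181 306 318 | 182 306 318 | 183 306 318 | 184 306 318 | 185 306 318 | 186 306 318 | 187 306 317 | 188 306 317 | 189 306 317 | 190 306 317 | 191 301 319 | 192 301 319 | 193 301 319 | 194 301 319 | 195 301 319 | 196 301 320 | 197 301 320 | 198 301 320 | 199 301 320 | 200 303 320 | 201 303 319 | 202 303 319 | 203 302 318 | 204 302 317 | 205 304 315 | 206 306 312 | 
pred 0.036 [300.2 186.9] [320.6 194.3]

pred 0.004 [300.2 196.9] [320.5 204.6]

pred 0 [301.6 198.6] [319.1 205.3]
pin [300.44174502 201.0337354 ]
pin [320.04536874 195.35126088]
[ 0.5829838  -0.12769032  0.14237697]
```

```bash

python3 -m jog '[[[-0.001,-0.001,0.012],[0,-0.004,0.004]],[[-0.001,-0.001,0.024],[0,-0.004,0.007]],[[-0.001,-0.001,0.033],[0,-0.004,0.007]],[[-0.001,-0.001,0.033],[0,-0.004,0.007]]]' >/dev/null
python3 - <<'E'
from h import *
go(.581,-.1287,.095,64.75)
E
```

```text
at [ 0.5824 -0.1292  0.1073] yaw 64.7 shift [ 0.0014 -0.0001  0.0123] t 6.45 q6 -1.472
turn [-0.0004 -0.0009 -0.0009]
F [-0.99  0.57 -2.18] T [-0.021  0.009  0.011] open 0.0507 grip 73.7583875656128
```

```bash

python3 -m jog '[[[0.001,0,0],[0,0,0]],[[0.001,0,0.003],[0,0,0]],[[0.001,0,0.006],[0,0,0]],[[0.001,0,0.006],[0,0,0]]]'
python3 -m jog '[[[0,0,0.002],[0,0,0]],[[0,0,0.004],[0,0,0]],[[0,0,0.004],[0,0,0]]]'
python3 -c "
from h import *
go(.581,-.1287,.095,64.75)"
```

```text
t: 6.85
tool_pos: [0.5831, -0.1296, 0.1041]
tool_rot: [0.688, 3.062, -0.001]
contact_force: [-0.0, -0.5, -2.0]
opening: 0.0508
grip_force: 73.8
t: 7.15
tool_pos: [0.583, -0.1295, 0.1]
tool_rot: [0.688, 3.062, -0.001]
contact_force: [-0.0, 0.6, -2.4]
opening: 0.0508
grip_force: 73.8
at [ 0.583  -0.1295  0.1   ] yaw 64.69 shift [ 0.0022 -0.0001  0.0049] t 7.15 q6 -1.472
turn [-0.      0.0034 -0.0011]
F [-0.01  0.55 -2.37] T [-0.026 -0.006 -0.025] open 0.0508 grip 73.75811576843262
```

```bash

python3 -m jog '[[[0,0,0.001],[0,0,0]],[[0,0,0.002],[0,0,0]],[[0,0,0.002],[0,0,0]]]'
python3 -m jog '[[[0,0,0.001],[0,0,0]],[[0,0,0.002],[0,0,0]],[[0,0,0.002],[0,0,0]]]'
python3 -c "
from h import *
go(.581,-.1287,.095,64.75)"
```

```text
t: 7.45
tool_pos: [0.5832, -0.1295, 0.0981]
tool_rot: [0.687, 3.062, -0.001]
contact_force: [-0.3, 1.1, -0.4]
opening: 0.0507
grip_force: 73.8
t: 7.75
tool_pos: [0.5834, -0.1296, 0.0973]
tool_rot: [0.687, 3.061, -0.001]
contact_force: [-3.8, 1.7, 4.5]
opening: 0.0505
grip_force: 74.6
at [ 0.5834 -0.1296  0.0973] yaw 64.69 shift [ 0.0026 -0.0002  0.0023] t 7.75 q6 -1.472
turn [-0.0001  0.004  -0.001 ]
F [-3.79  1.65  4.48] T [0.163 0.607 0.   ] open 0.0505 grip 74.59028720855713
```

The bevel touches on the -x side of the tool, and the force pushes the tool toward its +x. I'll shift that way.

```bash

python3 -m jog '[[[0.001,0,-0.001],[0,0,0]],[[0.0025,0,-0.001],[0,0,0]],[[0.0025,0,0],[0,0,0]],[[0.0025,0,0.001],[0,0,0]],[[0.0025,0,0.001],[0,0,0]]]'
python3 -c "
from h import *
go(.581,-.1287,.095,64.75)"
```

```text
t: 8.25
tool_pos: [0.5807, -0.1284, 0.0947]
tool_rot: [0.688, 3.062, -0.001]
contact_force: [-0.2, -0.4, -1.6]
opening: 0.0504
grip_force: 74.0
at [ 0.5807 -0.1284  0.0947] yaw 64.69 shift [-0.0004 -0.0001 -0.0003] t 8.25 q6 -1.471
turn [-0.0001  0.0033 -0.0011]
F [-0.25 -0.42 -1.59] T [ 0.073  0.048 -0.004] open 0.0504 grip 73.9780855178833
```

Free now. I'll carry on down.

```bash

python3 -m jog '[[[0,0,0.001],[0,0,0]],[[0,0,0.002],[0,0,0]],[[0,0,0.002],[0,0,0]]]' | grep -E "pos|force"
python3 -m jog '[[[0,0,0.001],[0,0,0]],[[0,0,0.002],[0,0,0]],[[0,0,0.002],[0,0,0]]]'| grep -E "pos|force"
python3 -m jog '[[[0,0,0.001],[0,0,0]],[[0,0,0.002],[0,0,0]],[[0,0,0.002],[0,0,0]]]'| grep -E "pos|force"
python3 -c "
from h import *
go(.581,-.1287,.085,64.75)"
```

```text
tool_pos: [0.5809, -0.1285, 0.093]
contact_force: [-0.2, 0.8, -3.1]
grip_force: 74.0
tool_pos: [0.5809, -0.1285, 0.0911]
contact_force: [-0.0, -0.2, -1.7]
grip_force: 74.0
tool_pos: [0.5809, -0.1285, 0.0891]
contact_force: [0.6, -0.3, -1.8]
grip_force: 74.0
at [ 0.5809 -0.1285  0.0891] yaw 64.69 shift [-0.0002 -0.0002  0.0041] t 9.15 q6 -1.471
turn [-0.      0.0036 -0.0011]
F [ 0.6  -0.34 -1.85] T [-0.026  0.024  0.017] open 0.0502 grip 73.97673010826111
```

```bash

python3 -m jog '[[[0,0,0.002],[0,0,0]],[[0,0,0.004],[0,0,0]],[[0,0,0.004],[0,0,0]]]' | grep -E "pos|force"
python3 -m jog '[[[0,0,0.002],[0,0,0]],[[0,0,0.004],[0,0,0]],[[0,0,0.004],[0,0,0]]]'| grep -E "pos|force"
python3 -m jog '[[[0,0,0.001],[0,0,0]],[[0,0,0.003],[0,0,0]],[[0,0,0.003],[0,0,0]]]'| grep -E "pos|force"
python3 -c "
from h import *
go(.581,-.1287,.075,64.75)"
```

```text
tool_pos: [0.5808, -0.1284, 0.0848]
contact_force: [-0.3, 0.1, -2.2]
grip_force: 74.0
tool_pos: [0.5808, -0.1284, 0.0808]
contact_force: [-0.6, 0.5, -2.1]
grip_force: 74.0
tool_pos: [0.5809, -0.1285, 0.0779]
contact_force: [-0.1, -0.1, -2.4]
grip_force: 74.0
at [ 0.5809 -0.1285  0.0779] yaw 64.69 shift [-0.0002 -0.0002  0.0029] t 10.05 q6 -1.471
turn [-0.      0.0035 -0.0011]
F [-0.07 -0.14 -2.36] T [ 0.049  0.014 -0.018] open 0.0504 grip 73.96443843841553
```

```bash

for i in 1 ; do python3 -m jog '[[[0,0,0.001],[0,0,0]],[[0,0,0.001],[0,0,0]]]' | grep -E "pos|ct_force"; done
python3 -m jog '[[[0,0,0.001],[0,0,0]],[[0,0,0.001],[0,0,0]]]'| grep -E "pos|ct_force"
python3 -m jog '[[[0,0,0.001],[0,0,0]],[[0,0,0.001],[0,0,0]]]'| grep -E "pos|ct_force"
python3 -m jog '[[[0,0,0.0005],[0,0,0]],[[0,0,0.0005],[0,0,0]]]'| grep -E "pos|ct_force"
python3 -m jog '[[[0,0,0.0005],[0,0,0]],[[0,0,0.0005],[0,0,0]]]'| grep -E "pos|ct_force"
```

```text
tool_pos: [0.581, -0.1285, 0.0772]
contact_force: [0.3, 0.4, -1.9]
tool_pos: [0.581, -0.1285, 0.0762]
contact_force: [-0.2, -0.5, -1.9]
tool_pos: [0.5812, -0.1286, 0.0753]
contact_force: [1.0, -0.4, -1.7]
tool_pos: [0.5812, -0.1286, 0.0752]
contact_force: [0.0, 0.2, -0.7]
tool_pos: [0.5813, -0.1287, 0.0749]
contact_force: [-1.3, 0.3, 2.3]
```

Contact with the pad is felt at TCP z ≈ 0.0752. Now I'll twist clockwise in small steps.

```bash

python3 -m jog '[[[0,0,0],[0,0,0.06]],[[0,0,0],[0,0,0.12]],[[0,0,0],[0,0,0.12]]]' | grep -E "pos|ct_force"
python3 -m jog '[[[0,0,0],[0,0,0.06]],[[0,0,0],[0,0,0.12]],[[0,0,0],[0,0,0.12]]]' | grep -E "pos|ct_force"
python3 -c "
from h import *
go(.581,-.1287,.075,64.75)"
```

```text
tool_pos: [0.5813, -0.1287, 0.0749]
contact_force: [-1.8, -0.1, 3.1]
tool_pos: [0.5813, -0.1287, 0.0748]
contact_force: [-1.1, 0.8, 3.3]
at [ 0.5813 -0.1287  0.0748] yaw 51.0 shift [ 0.0002 -0.0002 -0.0002] t 11.65 q6 -1.233
turn [ 0.0005  0.0045 -0.2399]
F [-1.07  0.76  3.28] T [ 0.034  0.298 -0.005] open 0.0507 grip 74.33687925338745
```

```bash

python3 -m jog '[[[0,0,0],[0,0,0.04]],[[0,0,0],[0,0,0.08]],[[0,0,0],[0,0,0.08]]]' | grep -E "pos|ct_force"
python3 -m jog '[[[0,0,0],[0,0,0.05]],[[0,0,0],[0,0,0.05]]]' | grep -E "pos|ct_force"
python3 -m jog '[[[0,0,0],[0,0,0.05]],[[0,0,0],[0,0,0.05]]]' | grep -E "pos|ct_force"
python3 -c "
from h import *
go(.581,-.1287,.075,64.75)"
```

```text
tool_pos: [0.5813, -0.1286, 0.0748]
contact_force: [-1.6, 0.6, 3.9]
tool_pos: [0.5812, -0.1286, 0.0747]
contact_force: [-1.5, 1.0, 5.5]
tool_pos: [0.5813, -0.1287, 0.0747]
contact_force: [-1.1, 0.7, 3.8]
at [ 0.5813 -0.1287  0.0747] yaw 40.73 shift [ 0.0002 -0.0002 -0.0003] t 12.35 q6 -1.053
turn [ 0.0009  0.0044 -0.4192]
F [-1.06  0.65  3.77] T [ 0.033  0.421 -0.018] open 0.0509 grip 74.52077865600586
```

```bash

python3 -m jog '[[[0,0,-0.0003],[0,0,0.05]],[[0,0,-0.0003],[0,0,0.05]]]' | grep -E "pos|ct_force"
python3 -m jog '[[[0,0,0],[0,0,0.05]],[[0,0,0],[0,0,0.05]]]' | grep -E "pos|ct_force"
python3 -m jog '[[[0,0,0],[0,0,0.05]],[[0,0,0],[0,0,0.05]]]' | grep -E "pos|ct_force"
python3 -c "
from h import *
go(.581,-.1287,.075,64.75)"
```

```text
tool_pos: [0.5812, -0.1287, 0.0748]
contact_force: [-2.3, -1.0, 3.7]
tool_pos: [0.5811, -0.1287, 0.0747]
contact_force: [-1.9, -0.5, 4.0]
tool_pos: [0.5811, -0.1287, 0.0747]
contact_force: [-2.0, 0.1, 4.6]
at [ 0.5811 -0.1287  0.0747] yaw 32.15 shift [ 0.0001 -0.0001 -0.0003] t 12.95 q6 -0.904
turn [ 0.001   0.0041 -0.569 ]
F [-2.    0.1   4.64] T [-0.152  0.439 -0.071] open 0.0507 grip 74.47557091712952
```

```bash

python3 -m jog '[[[0,0,-0.0004],[0,0,0.05]],[[0,0,-0.0004],[0,0,0.05]]]' | grep -E "pos|ct_force"
python3 -m jog '[[[0,0,0],[0,0,0.05]],[[0,0,0],[0,0,0.05]]]' | grep -E "pos|ct_force"
python3 -c "
from h import *
go(.581,-.1287,.075,64.75)"
```

```text
tool_pos: [0.5811, -0.1286, 0.0747]
contact_force: [-0.9, -0.4, 3.0]
tool_pos: [0.5809, -0.1286, 0.0746]
contact_force: [0.0, -0.3, 1.6]
at [ 0.5809 -0.1286  0.0746] yaw 26.42 shift [-0.0001 -0.     -0.0004] t 13.35 q6 -0.803
turn [ 0.0012  0.0037 -0.6691]
F [ 0.04 -0.35  1.65] T [-0.218  0.304 -0.093] open 0.0506 grip 74.12765264511108
```

```bash

python3 -m jog '[[[0,0,0],[0,0,0.035]],[[0,0,0],[0,0,0.035]]]' | grep -E "pos|ct_force"
python3 -c "
from h import *
go(.581,-.1287,.075,64.75)"
```

```text
tool_pos: [0.5809, -0.1284, 0.0745]
contact_force: [0.6, -0.7, -0.9]
at [ 0.5809 -0.1284  0.0745] yaw 24.42 shift [-0.0003  0.     -0.0005] t 13.55 q6 -0.769
turn [ 0.0012  0.0033 -0.7038]
F [ 0.65 -0.74 -0.86] T [-0.199  0.331 -0.017] open 0.0507 grip 74.0593671798706
```

```bash

python3 -m jog '[[[0,0,0.0003],[0,0,0.035]],[[0,0,0.0003],[0,0,0.035]]]' | grep -E "pos|ct_force"
python3 -m jog '[[[0,0,0.0003],[0,0,0.035]],[[0,0,0.0003],[0,0,0.035]]]' | grep -E "pos|ct_force"
python3 -c "
from h import *
go(.581,-.1287,.075,64.75)"
```

```text
tool_pos: [0.5808, -0.1284, 0.0744]
contact_force: [-0.7, 0.3, 0.8]
tool_pos: [0.5808, -0.1283, 0.0742]
contact_force: [-1.2, 0.3, 2.5]
at [ 0.5808 -0.1283  0.0742] yaw 20.38 shift [-0.0004  0.     -0.0008] t 13.95 q6 -0.698
turn [ 0.0013  0.0028 -0.7744]
F [-1.22  0.26  2.52] T [ 0.005  0.669 -0.065] open 0.0506 grip 74.19716477394104
```

```bash

python3 -m jog '[[[0,0,0.0001],[0,0,0.03]],[[0,0,0.0001],[0,0,0.03]]]' | grep -E "pos|ct_force"
python3 -m jog '[[[0,0,0.0001],[0,0,0.03]],[[0,0,0.0001],[0,0,0.03]],[[0,0,0.0001],[0,0,0.03]]]' | grep -E "pos|ct_force"
python3 -c "
from h import *
go(.581,-.1287,.075,64.75)"
```

```text
tool_pos: [0.5808, -0.1282, 0.0741]
contact_force: [-2.2, 1.4, 2.1]
tool_pos: [0.5807, -0.128, 0.0739]
contact_force: [-1.8, 3.7, 2.5]
at [ 0.5807 -0.128   0.0739] yaw 16.93 shift [-0.0007  0.0001 -0.0011] t 14.45 q6 -0.638
turn [ 0.0016  0.0022 -0.8346]
F [-1.76  3.71  2.51] T [0.412 0.827 0.219] open 0.0508 grip 74.24686789512634
```

Drawn about 1.3 mm down, with the hand force near neutral. That is hand-tight, so I'll let go.

```bash

python3 -m jog '[[[0,0,0],[0,0,0]],[[0,0,0],[0,0,0]],[[0,0,0],[0,0,0]],[[0,0,0],[0,0,0]]]' 0.9
python3 -m jog '[[[0,0,-0.01],[0,0,0]],[[0,0,-0.03],[0,0,0]],[[0,0,-0.06],[0,0,0]],[[0,0,-0.09],[0,0,0]],[[0,0,-0.12],[0,0,0]]]'
python3 -m jog '[[[-0.04,0,-0.02],[0,0,0]],[[-0.08,0,-0.04],[0,0,0]],[[-0.12,0,-0.06],[0,0,0]],[[-0.16,0,-0.08],[0,0,0]],[[-0.18,0,-0.08],[0,0,0]]]' | grep pos
python3 - <<'E'
from h import *
s=optics.get_image("scene");d=optics.get_image("top")
cv2.imwrite("pics/p4.png",np.hstack([crop(d["image"],350,150,90,100,4.4),crop(s["image"],265,160,90,100,4.4)]))
E
```

```text
t: 14.85
tool_pos: [0.5814, -0.1288, 0.0744]
tool_rot: [1.869, 2.519, 0.002]
contact_force: [-1.0, 0.4, 0.6]
opening: 0.0771
grip_force: 0.0
t: 15.35
tool_pos: [0.5807, -0.1284, 0.1963]
tool_rot: [1.869, 2.519, 0.002]
contact_force: [0.6, -0.2, 0.8]
opening: 0.0768
grip_force: 0.0
tool_pos: [0.6341, -0.3044, 0.2801]
```

View pics/p4.png

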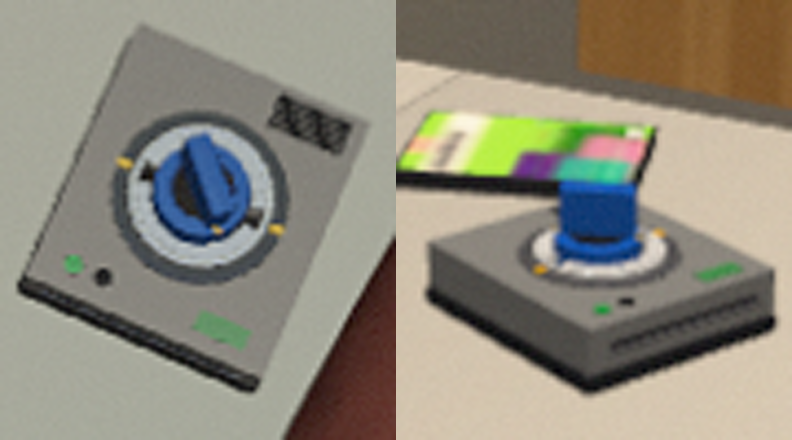

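The picture shows the head upright in the ring, with its bar about 50° clockwise of the gap dashes and the gripper clear of it. I'll hand in the job.

```bash
python3 -c "
from station import job
print(job.finish_job())"
```

```text
the job is handed in; nothing more can be done
None
```

The small blue head is seated in the collar and twisted about 48° clockwise until it was drawn down about 1.3 mm, which I estimate as about 14 N on the ramps. The gripper has let go and moved clear, the bystanders were not touched as far as I could see, and the job was handed in at about 16 s; no verdict was returned.

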